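# Fit and tug-test a shoe post on a boot warmer tray

### The job

Fit the loose shoe post to the boot warmer tray: set its foot down into the open wide end of the tray's keyhole slot and slide it fully home along the narrow part, like the post beside it. Then prove the hidden spring catch holds it: pull the post straight up with a steady 12 N or so on the catch for at least a second and a half, never above 20 N. Lower it again and leave it standing in its home place, with the bowl, key and shoehorn left alone.

Things in the scene. Friction and masses are not known exactly. Their poses are not given: they have to be found in the camera images.
- tray: Boot warmer tray of ribbed grey plastic, fixed, 200 (x) x 280 (y) mm. Origin: centre of its underside, on the bench; z up; -x is the front edge with a small black rocker switch (leave it). Cover: top 46 mm above the bench (ribs 2 mm more), 4 mm thick, with a keyhole on the -y side. Below it the hollow's flat floor, 12 mm above the bench. An identical post stands fitted on the +y side.
- mouth (a point): Centre of the keyhole's 48 x 48 mm square mouth, at the cover's top: tray (-30, -70) mm, 34 mm above the hollow's floor. Axes as the tray's: x points along the narrow slot, which is 19 mm wide and runs from the mouth's edge to 51 mm along x from here. In the mouth a post lifts out freely.
- home (a point): Where the foot's underside centre belongs once fitted: on the hollow's floor, 45 mm along x from mouth and 34 mm below it. The neck then meets the slot's end. Axes as the tray's. The fitted neighbour post's axis is 140 mm from here along +y; it stands 137 mm above the bench.
- keeper: Fixed mount of the hidden catch; does not move; origin 4 mm below mouth. The catch, two steel leaves beside the slot, 28 to 72 mm along x, is touched only from below by the foot when the post is lifted in the slot. Foot on floor, there are 2 to 14 mm of free lift before it meets the catch, differing per tray and unseen; then a spring of 5000 N/m resists (12 N = 2.4 mm).
- post_center (a point): Half-way up the loose shoe post, on its axis, 62.5 mm above its underside; z up. Round grey plastic, standing on the bench at the right, 125 mm tall, about 0.12 kg (+-25 %). Foot disc 38 mm across, 6 thick; neck 12 across up to 36; collar 40 across, 36 to 41; tube 28 across up to 112 (shallow ribs below 58: grip it at 70 to 105); cap 33 across. Fitted, the collar is 2 mm above the cover.
- post_foot (a point): Centre of the underside of the loose post's foot; z up the post.
- post: The loose shoe post as a whole; origin at the centre of the underside of its foot, z up its axis.
- bowl: White porcelain trinket bowl, 110 mm across, 45 mm high, loose, to the left; leave alone. Origin at the centre of its underside.
- key: Brass door key on a steel ring, 90 mm long, flat on the bench, left and near; leave alone. Origin at the ring's centre.
- shoehorn: Stainless steel shoehorn, 260 mm long, flat on the bench at the right rear; leave alone. Origin near its middle, on the bench.

How it is judged (in metres and radians):
On the way, in this order (a step that is already met when the one before it is completed fails the run):
1. the post's foot is down in the keyhole's mouth, on the inner floor (within 2.5 mm) (z of post_foot in the frame of mouth below -0.0315 m and x of post_foot in the frame of mouth below 0.012 m and horizontal distance between post_foot and mouth below 0.015 m), for 0.1 s.
2. the post has been slid home along the slot (within 4 mm) (z of post_foot in the frame of mouth below -0.022 m and x of post_foot in the frame of mouth above 0.041 m and horizontal distance between post_foot and mouth below 0.05 m), for 0.1 s.
3. the post, home and upright, pulls up on the catch with 9 to 15 N for one and a half seconds (contact force between post and keeper between 9 and 15 N and angle between post_foot's own z axis and vertical below 0.12 rad and x of post_foot in the frame of mouth above 0.038 m and horizontal distance between post_foot and mouth below 0.05 m), for 1.5 s.
At the end, for the whole second after the job is handed in: The post stands upright (within 0.06 rad) and at rest in the slot, its axis within 4 mm of home (45 mm along the slot from the mouth's centre), its foot down on the tray's inner floor (within 2.5 mm), let go (x of post_foot in the frame of mouth above 0.041 m and z of post_foot in the frame of mouth between -0.037 and -0.0315 m and horizontal distance between post_foot and mouth below 0.05 m and angle between post_foot's own z axis and vertical below 0.06 rad and linear speed of post below 0.02 m/s); the robot touches nothing.
It fails at once if the catch is pulled with more than 20 N (contact force between post and keeper above 20 N).
It fails at once if the bowl is moved more than 20 mm (distance of bowl from where it was at the start of the episode above 0.02 m).
It fails at once if the key is moved more than 20 mm (distance of key from where it was at the start of the episode above 0.02 m).
It fails at once if the shoehorn is moved more than 20 mm (distance of shoehorn from where it was at the start of the episode above 0.02 m).
It also fails if it takes over 58 s, if anything falls off the work surface, if the arm or the gripper's body presses on something with over 40 N, if the wrist force passes 120 N, or if a joint passes its speed limit or range.

### The arm

A 6-joint arm with a two-finger parallel gripper is mounted at the origin on the work surface. World frame = base frame: x ahead of the robot, y to its left, z up, the work surface at z = 0. Lengths are in m, angles in degrees, forces in N, time in s.
With the tool pointing down it reaches from about 0.3 to 1 m from the base axis. Payload 5.1 kg.
Tool frame: the origin (TCP) lies between the finger pads; the fingertips stand 19 mm ahead of it and the grasp point (between the pads) is the TCP; z points along the fingers, y is the line along which they close (so a half turn about z gives the same grasp; the last joint's range is limited). The gripper opens to 95 mm and grips with 3 to 60 N. Pads are 20 mm wide; open, the fingers measure 119 mm over their backs; the gripper's body (75 mm by 180 mm) begins 59 mm behind the grasp point.
Start: joints at [-75.321, 7.093, 94.555, -0, 78.352, -4.733], TCP at [0.216, -0.613, 0.234] pointing down, gripper open.
Joint ranges: [-149.61, 149.61], [-58.7, 133.49], [1.44, 155.28], [-77.14, 257.14], [18.33, 153.61], [-166.67, 166.67]. Speed limits (degrees/s): [147.25, 147.25, 180, 180, 180, 180].

### API

Orientations are given as a 3x3 rotation matrix whose columns are the frame's x, y, z axes.
In Python, from cell import manip, capture gives the robot as it stands.
- The arm moves only by the tool servo_tool, never from a script. Its argument "targets" is one flat list of numbers, 4 for each row, row after row: the shift along the world's x, y, z normalised to -1 to 1, where 1 is 0.3 m, then the turn about the world's z normalised to -1 to 1, where 1 is pi rad. A call has 1 to 10 rows; each row shifts and turns the commanded pose from where the row before left it; what a row does not reach is not made up. A row lasts 1/8 s, in which the tool goes at most 62.5 mm and 10.7 degrees, less where a joint would pass 70% of its speed; a pose out of reach is approached as far as the arm can. A call with a number of a shift or a turn outside -1 to 1 is refused whole. A call with a gripper value outside its range is refused whole. "gripper" is the opening in per cent of the stroke, from 0 (shut) to 100 (fully open), set as the call begins (left out, the last holds). The fingers move at their own pace and stop on an object; "squeeze" is the grip in N (left out, the last holds). Time passes only in rows, so rows that do not move let the fingers close. It gives the time, the measured TCP pose, the force, the opening and the grip force at its end, in the units of the state.
- manip.get_state(): the state, without advancing time (a new reading comes with each control period).
- capture(name): name is "side" or "top" or "wrist"; returns a dict with "frame" (384x512x3 uint8, red, green, blue), "intrinsics" (3x3 intrinsics, pixels), "eye" and "rotation" of the camera in the world; the wrist camera has in their place "hand_eye" (4x4, takes a point from camera to tool coordinates, whose origin is the TCP and whose axes are the flange's). Camera axes: x right, y up, looking along -z (the intrinsics and any distortion apply to the point x, -y, -z); pixel columns grow to the right and rows downward; lengths in m; the calibration is good to about 2 mm. A picture is of the moment at which its call begins: read the wrist's pose just before it. There is no depth.
- manip.close_job(): hands the job in; it is judged then, once.
The state is a dict: "clock": time; "joint_pos": joint angles; "joint_velocities": joint speeds; "tau": joint torques, N m; "tool_pos": TCP position; "tcp_rot": TCP orientation; "ft_force": force on the tool from outside, world axes, zero at the start; "wrist_torque": the same for the moment, N m; "finger_gap": finger opening in m; "grasp_force": force on a finger pad.
Only numpy, scipy, OpenCV 4.12 (cv2) and the standard library are available. Lean on these libraries where they do the work, as an engineer would, in place of code of your own. Each camera call takes 0.05 s, during which the arm holds its last target. There are 200 camera calls.

## Working session

There is one attempt and no reset: what is moved stays moved. The work goes in short steps, Python scripts to look and compute and a tool call to move; the robot and the scene stay as the last step left them, time stands still between calls to the robot, and variables do not carry over. Pictures are saved under pics/ and viewed, at most 10 in all, crops included, and the job is handed in when it is done.

Besides the shell and the picture viewer there is one more tool, called after "Emit:" as a command line: name --argument value ..., lists and objects as JSON in quotes. servo_tool: Moves the arm, as the interface text tells. Scaled input: -1 to 1 covers 0.3 m each way for a shift and pi rad each way for a turn. Its arguments: {"type":"object","properties":{"targets":{"type":"array","items":{"type":"number"}},"gripper":{"type":"number"},"squeeze":{"type":"number"}},"required":["targets"]}

```bash
mkdir -p pics
cat > h.py <<'E'
import numpy as np, cv2
from cell import manip, capture
def snap(n,f):
    s=manip.get_state(); c=capture(n); cv2.imwrite('pics/'+f,c['frame'][:,:,::-1])
    K=np.array(c['intrinsics'])
    if 'hand_eye' in c:
        T=np.eye(4);T[:3,:3]=s['tcp_rot'];T[:3,3]=s['tool_pos'];H=T@np.array(c['hand_eye']);R,e=H[:3,:3],H[:3,3]
    else: R,e=np.array(c['rotation']),np.array(c['eye'])
    np.savez('pics/'+f+'.npz',K=K,R=R,e=e,frame=c['frame']); return c['frame'],K,R,e
def load(f):
    d=np.load('pics/'+f+'.npz'); return d['frame'],d['K'],d['R'],d['e']
def ray(v,u,z):
    _,K,R,e=v; a=np.linalg.inv(K)@[u[0],u[1],1]; d=R@[a[0],-a[1],-a[2]]
    return e+d*(z-e[2])/d[2]
def proj(v,p):
    _,K,R,e=v; c=R.T@(np.array(p)-e); q=K@[c[0],-c[1],-c[2]]; return q[:2]/q[2]
E
python3 - <<'E'
from h import *
a=snap('top','top1.png');b=snap('side','side1.png');c=snap('wrist','w1.png')
cv2.imwrite('pics/ts.png',np.hstack([a[0],b[0]])[:,:,::-1][:,:]) 
for v in (a,b,c): print(v[3].round(3),v[2].round(2).tolist(),v[1].round(0).tolist())
s=manip.get_state();print({k:np.round(x,3).tolist() for k,x in s.items()})
E
```

```text
[0.451 0.014 1.06 ] [[0.0, 1.0, -0.03], [-1.0, -0.0, -0.02], [-0.02, 0.03, 1.0]] [[351.0, 0.0, 251.0], [0.0, 351.0, 191.0], [0.0, 0.0, 1.0]]
[0.343 0.979 0.675] [[-0.98, 0.11, -0.14], [-0.18, -0.53, 0.83], [0.02, 0.84, 0.54]] [[418.0, 0.0, 259.0], [0.0, 418.0, 193.0], [0.0, 0.0, 1.0]]
[ 0.282 -0.591  0.385] [[0.33, 0.91, 0.23], [-0.94, 0.32, 0.08], [-0.0, -0.24, 0.97]] [[327.0, 0.0, 257.0], [0.0, 327.0, 194.0], [0.0, 0.0, 1.0]]
{'clock': 0.15, 'joint_pos': [-75.321, 7.127, 94.616, -0.002, 78.351, -4.735], 'joint_velocities': [-0.058, -0.2, -0.232, 0.026, -0.044, 0.035], 'tau': [0.0, -41.819, -36.047, 0.078, 0.047, -0.0], 'tool_pos': [0.216, -0.613, 0.233], 'tcp_rot': [[0.943, 0.332, -0.0], [0.332, -0.943, 0.002], [0.0, -0.002, -1.0]], 'ft_force': [-0.26, 0.032, -0.247], 'wrist_torque': [0.032, -0.016, 0.01], 'grasp_force': 0.0, 'finger_gap': 0.095}
```

View pics/top1.png

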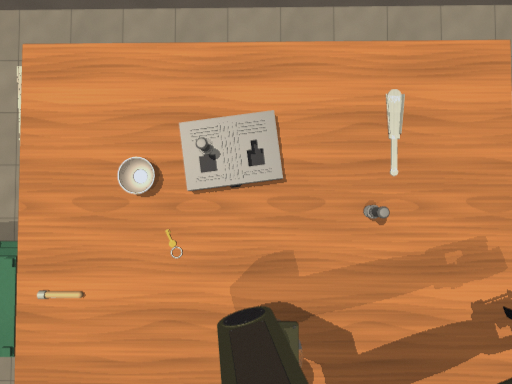

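View pics/side1.png

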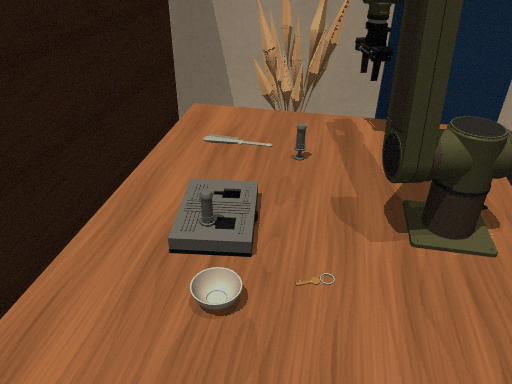

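Run:
```python
from h import *
v=load('top1.png');f=v[0]
hsv=cv2.cvtColor(f,cv2.COLOR_RGB2HSV)
m=((hsv[:,:,1]<70)&(hsv[:,:,2]>20)).astype('u1')*255
m[:100]=0;m[205:]=0;m[:,:165]=0;m[:,300:]=0
m=cv2.morphologyEx(m,cv2.MORPH_CLOSE,np.ones((9,9)))
c=max(cv2.findContours(m,0,2)[0],key=cv2.contourArea)
box=cv2.boxPoints(cv2.minAreaRect(c));print(box)
P=np.array([ray(v,p,0.044) for p in box]);print(P.round(3))
print([np.linalg.norm(P[i]-P[i-1]).round(3) for i in range(4)])
for u in [(256,158)]:print('mouth',ray(v,u,.046))
for u in [(254,142)]:print('slotend',ray(v,u,.046))
g=f[80:210,160:310];g2=f[180:240,340:410]
cv2.imwrite('pics/crop.png',np.hstack([cv2.resize(g,(450,390),interpolation=2),cv2.resize(g2,(350,300),interpolation=2)[:,:].copy() if 0 else cv2.copyMakeBorder(cv2.resize(g2,(350,300),interpolation=2),0,90,0,0,0)])[:,:,::-1])
for z,u in [(0,(371,211)),(.125,(384,212))]:print('post',ray(v,u,z))
```

```text
[[178.13539 122.51529]
 [273.50656 109.79913]
 [282.85156 179.88647]
 [187.48038 192.60263]]
[[ 0.687  0.247  0.044]
 [ 0.723 -0.032  0.044]
 [ 0.518 -0.058  0.044]
 [ 0.481  0.218  0.044]]
[np.float64(0.207), np.float64(0.281), np.float64(0.207), np.float64(0.279)]
mouth [0.58157094 0.01929578 0.046     ]
slotend [0.62824269 0.02508995 0.046     ]
post [ 0.42721024 -0.3251461   0.        ]
post [ 0.42744645 -0.31924102  0.125     ]
```

View pics/crop.png

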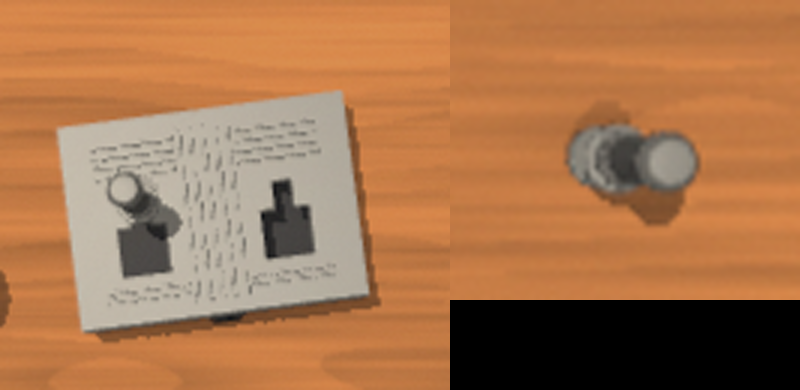

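The crop shows the tray with its open mouth near top-image pixel (256,158) and the slot going up to (254,140). The loose post's foot is at (369,212) and its cap at (383,212). Mouth ≈ (0.581, 0.020), tray yaw ≈ 7.3°, and post ≈ (0.427, -0.322). I'll go above the post, turned so the fingers close along the slot.

Emit:
servo_tool --targets '[0.088, 0.121, 0, 0.054, 0.088, 0.121, 0, 0.054, 0.088, 0.121, 0, 0.054, 0.088, 0.121, 0, 0.054, 0.088, 0.121, 0, 0.054, 0.088, 0.121, 0, 0.054, 0.088, 0.121, 0, 0.054, 0.088, 0.121, 0, 0.054, 0, 0, 0, 0, 0, 0, 0, 0]' --gripper 100

```text
clock: 1.4
tool_pos: [0.4269, -0.3228, 0.2334]
tcp_rot: [[-0.124, 0.992, -0.001], [0.992, 0.124, -0.0], [-0.0, -0.001, -1.0]]
ft_force: [-0.1, -0.1, 0.6]
finger_gap: 0.0953
grasp_force: 0.0
```

Run:
```python
from h import *
v=snap('wrist','w2.png');s=manip.get_state();print(s['tool_pos'],np.round(s['tcp_rot'],3).tolist())
print(proj(v,[.427,-.322,0]),proj(v,[.427,-.322,.125]))
```

```text
[ 0.42670366 -0.32324279  0.23349511] [[-0.123, 0.992, -0.0], [0.992, 0.123, -0.0], [-0.0, -0.0, -1.0]]
[256.03353428 168.98515125] [255.72585589 195.14066566]
```

View pics/w2.png

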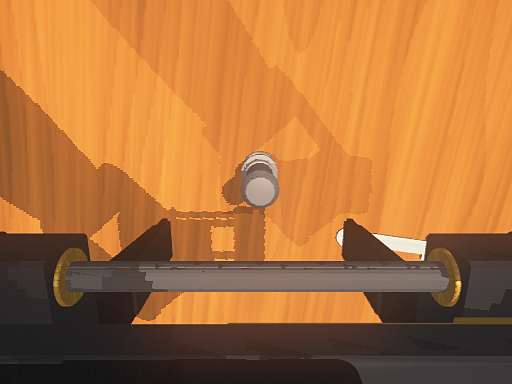

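The cap centre is at pixel (261,191) and the foot at about (259,167), both near the prediction. The shoehorn's end at (385,240) is clear of the fingers.

Run:
```python
from h import *
v=load('w2.png')
print(ray(v,(261,191),.125), ray(v,(259.5,169),0.0))
```

```text
[ 0.4308534  -0.31798069  0.125     ] [ 0.43110525 -0.32150017  0.        ]
```

Emit:
servo_tool --targets '[0.007, 0.007, -0.118, 0, 0.007, 0.006, -0.118, 0, 0, 0, -0.118, 0, 0, 0, -0.118, 0, 0, 0, 0, 0]'

```text
clock: 2.08
tool_pos: [0.4287, -0.318, 0.0887]
tcp_rot: [[-0.122, 0.992, -0.005], [0.992, 0.122, 0.005], [0.005, -0.005, -1.0]]
ft_force: [-0.1, 0.1, 0.0]
finger_gap: 0.0951
grasp_force: 0.0
```

Emit:
servo_tool --targets '[0, 0, 0, 0, 0, 0, 0, 0, 0, 0, 0, 0, 0, 0, 0, 0, 0, 0, 0, 0, 0, 0, 0, 0]' --gripper 0 --squeeze 40

```text
clock: 2.82
tool_pos: [0.4314, -0.3187, 0.0921]
tcp_rot: [[-0.125, 0.992, 0.0], [0.992, 0.125, -0.0], [-0.0, 0.0, -1.0]]
ft_force: [1.1, -0.2, 0.6]
finger_gap: 0.0404
grasp_force: 0.0
```

Emit:
servo_tool --targets '[0, 0, 0, 0, 0, 0, 0, 0, 0, 0, 0, 0]'

```text
clock: 3.2
tool_pos: [0.4314, -0.3187, 0.092]
tcp_rot: [[-0.125, 0.992, -0.0], [0.992, 0.125, 0.0], [0.0, -0.0, -1.0]]
ft_force: [0.6, 0.8, 0.3]
finger_gap: 0.0313
grasp_force: 40.0
```

Emit:
servo_tool --targets '[0, 0, 0.1, 0, 0, 0, 0.17, 0, 0.08, 0.125, 0, 0, 0.08, 0.125, 0, 0, 0.08, 0.125, 0, 0, 0.08, 0.125, 0, 0, 0.08, 0.125, 0, 0, 0.08, 0.125, 0, 0, 0.08, 0.125, 0, 0, 0, 0, 0, 0]'

```text
clock: 4.45
tool_pos: [0.6002, -0.0539, 0.1726]
tcp_rot: [[-0.129, 0.992, -0.001], [0.992, 0.129, 0.0], [0.0, -0.001, -1.0]]
ft_force: [0.1, -0.7, -1.1]
finger_gap: 0.031
grasp_force: 40.0
```

Run:
```python
from h import *
v=snap('wrist','w3.png');s=manip.get_state();print(s['tool_pos'],np.round(s['tcp_rot'],3).tolist(),s['ft_force'])
print(proj(v,[.581,.020,.046]))
```

```text
[ 0.59948166 -0.05524908  0.17250889] [[-0.127, 0.992, -0.001], [0.992, 0.127, -0.0], [-0.0, -0.001, -1.0]] [-0.53458475 -0.21463612 -0.55009217]
[244.04318222 101.16482202]
```

View pics/w3.png

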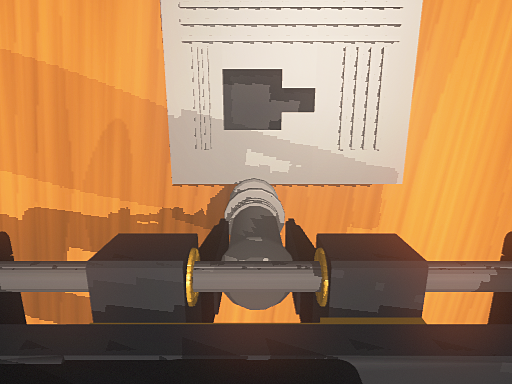

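The mouth is the dark square with columns 222–282 and rows 69–130. The slot runs right to column 315 at rows 87–112. The post is held upright, its foot showing at about (255,195).

Run:
```python
from h import *
v=load('w3.png');g=cv2.cvtColor(v[0],cv2.COLOR_RGB2GRAY)
m=(g<115).astype('u1')*255;m[:55]=0;m[145:]=0;m[:,:212]=0;m[:,330:]=0
c=max(cv2.findContours(m,0,1)[0],key=cv2.contourArea);print(cv2.boundingRect(c))
M=np.zeros_like(m);cv2.drawContours(M,[c],-1,255,-1)
rows=[np.where(M[:,x])[0] for x in (230,250,270,290,300,310)];print([(r.min(),r.max()) for r in rows])
cols=[np.where(M[y])[0] for y in (75,85,100,120,126)];print([(r.min(),r.max()) for r in cols])
pts=[(222,69),(282,69),(282,130),(222,130)]
P=np.array([ray(v,p,.046) for p in pts]);print(P.round(4))
print([np.linalg.norm(P[i]-P[i-1]).round(4) for i in range(4)],P.mean(0))
print('end',ray(v,(315,99.5),.046),'slot w',ray(v,(300,87),.046),ray(v,(300,112),.046))
f=g[150:235,220:290];e=cv2.Canny(f,60,150)
print('foot',ray(v,(254,180),.08),ray(v,(254,198),.08), proj(v,[.5995,-.0552,.0805]))
for l in (.019,-.019): print(proj(v,[.5995+l,-.0552,.0865]),proj(v,[.5995,-.0552+l,.0865]))
print('foot cols',[ (y,np.where(e[y-150])[0]+220) for y in (186,192,198,204)])
```

```text
(223, 69, 92, 61)
[(np.int64(69), np.int64(129)), (np.int64(69), np.int64(129)), (np.int64(69), np.int64(129)), (np.int64(88), np.int64(111)), (np.int64(88), np.int64(111)), (np.int64(88), np.int64(111))]
[(np.int64(223), np.int64(281)), (np.int64(223), np.int64(281)), (np.int64(224), np.int64(314)), (np.int64(224), np.int64(280)), (np.int64(224), np.int64(280))]
[[ 0.5605  0.0424  0.046 ]
 [ 0.6082  0.0486  0.046 ]
 [ 0.6153  0.001   0.046 ]
 [ 0.5655 -0.0055  0.046 ]]
[np.float64(0.0481), np.float64(0.0481), np.float64(0.0481), np.float64(0.0503)] [0.58737175 0.02162632 0.046     ]
end [0.63848037 0.02884076 0.046     ] slot w [0.6247173  0.03688337 0.046     ] [0.62790329 0.01743691 0.046     ]
foot [ 0.59688872 -0.03733264  0.08      ] [ 0.59870441 -0.05143564  0.08      ] [254.39259239 202.94648339]
[279.1514046 208.2204752] [257.60805088 180.75112049]
[229.40533682 201.96895964] [251.18851829 228.56524676]
foot cols [(186, array([222, 223, 235, 236, 240, 271, 274, 275, 288, 289])), (192, array([236, 240, 241, 242, 266, 267, 268, 272])), (198, array([232, 233, 245, 246, 261, 262, 263, 264, 275, 276, 279])), (204, array([228, 236, 237, 240, 242, 244, 245, 246, 247, 248, 261, 262, 266,
       267, 268, 272, 280]))]
```

Emit:
servo_tool --targets '[-0.013, 0.085, 0, 0, -0.013, 0.085, 0, 0, -0.013, 0.085, 0, 0, 0, 0, -0.04, 0, 0, 0, -0.04, 0, 0, 0, 0, 0, 0, 0, 0, 0]'

```text
clock: 5.38
tool_pos: [0.5877, 0.0195, 0.1488]
tcp_rot: [[-0.124, 0.992, -0.001], [0.992, 0.124, -0.0], [-0.0, -0.001, -1.0]]
ft_force: [0.4, 0.7, -0.8]
finger_gap: 0.0313
grasp_force: 40.0
```

Run:
```python
from h import *
v=snap('wrist','w4.png');s=manip.get_state();print(s['tool_pos'],s['ft_force'])
t=snap('top','t4.png');sd=snap('side','s4.png')
x,y,z=s['tool_pos'];z-=.092
print(z,proj(v,[x,y,z]))
u=proj(sd,[x,y,z]).astype(int);print(u)
a=cv2.resize(v[0][60:240,150:360],(420,360),interpolation=2)
b=cv2.resize(sd[0][u[1]-60:u[1]+30,u[0]-48:u[0]+47],(380,360),interpolation=2)
cv2.imwrite('pics/c4.png',np.hstack([a,b])[:,:,::-1])
```

```text
[0.58795253 0.01961461 0.14921652] [ 0.10117293 -0.02298261 -0.46063987]
0.05721652396076665 [255.80121134 201.49029537]
[230 188]
```

View pics/c4.png

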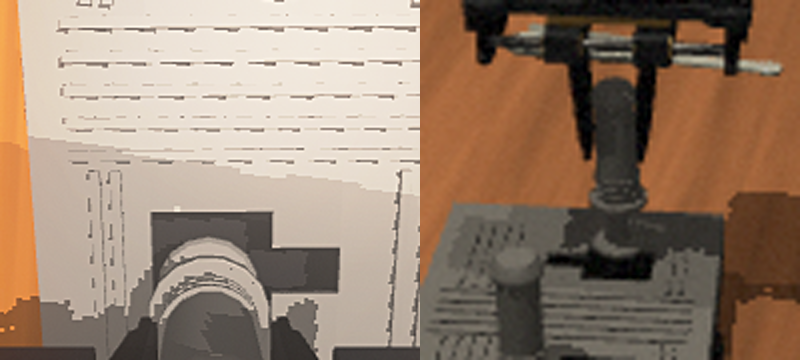

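The far edge of the mouth is at row 165.5 and its sides are at columns 225.5 and 286. The foot's far arc is at row 179, centred on column 254. The side view shows the post upright just above the mouth.

Run:
```python
from h import *
v=load('w4.png')
a=ray(v,(225.5,165.5),.046);b=ray(v,(286,165.5),.046)
ex=(b-a)/np.linalg.norm(b-a);ey=np.array([-ex[1],ex[0],0])
m=(a+b)/2-.024*ey;print(np.linalg.norm(b-a),'mouth',m,np.degrees(np.arctan2(ex[1],ex[0])))
f=ray(v,(254,179),.063)-.019*ey;print('foot',f,'d along tray',(m-f)@ex,(m-f)@ey)
```

```text
0.047584256777502346 mouth [0.58761895 0.02184198 0.046     ] 7.174243697310276
foot [0.58666481 0.01937145 0.063     ] d along tray 0.001255211336255497 0.002332029466996546
```

Emit:
servo_tool --targets '[0.003, 0.008, 0, 0, 0, 0, -0.03, 0, 0, 0, -0.03, 0, 0, 0, -0.03, 0, 0, 0, 0, 0]'

```text
clock: 6.15
tool_pos: [0.5876, 0.0227, 0.1204]
tcp_rot: [[-0.125, 0.992, -0.003], [0.992, 0.125, 0.0], [0.0, -0.003, -1.0]]
ft_force: [-0.4, 0.3, -2.0]
finger_gap: 0.0314
grasp_force: 40.0
```

Emit:
servo_tool --targets '[0, 0, -0.02, 0, 0, 0, -0.02, 0, 0, 0, -0.008, 0, 0, 0, 0, 0]'

```text
clock: 6.65
tool_pos: [0.5885, 0.0226, 0.1074]
tcp_rot: [[-0.125, 0.992, -0.0], [0.992, 0.125, 0.0], [0.0, -0.0, -1.0]]
ft_force: [-0.2, 0.1, -1.3]
finger_gap: 0.0313
grasp_force: 40.0
```

Emit:
servo_tool --targets '[0, 0, -0.004, 0, 0, 0, 0, 0, 0, 0, 0, 0]'

```text
clock: 7.02
tool_pos: [0.5887, 0.0227, 0.1066]
tcp_rot: [[-0.125, 0.992, 0.0], [0.992, 0.125, 0.0], [-0.0, 0.0, -1.0]]
ft_force: [0.8, -0.1, -1.3]
finger_gap: 0.0312
grasp_force: 40.0
```

Emit:
servo_tool --targets '[0, 0, -0.005, 0, 0, 0, 0, 0, 0, 0, 0, 0]'

```text
clock: 7.4
tool_pos: [0.5886, 0.0226, 0.1049]
tcp_rot: [[-0.125, 0.992, -0.0], [0.992, 0.125, -0.0], [0.0, -0.0, -1.0]]
ft_force: [0.1, -0.0, -0.4]
finger_gap: 0.0313
grasp_force: 40.0
```

Emit:
servo_tool --targets '[0, 0, -0.003, 0, 0, 0, 0, 0, 0, 0, 0, 0]'

```text
clock: 7.78
tool_pos: [0.5886, 0.0227, 0.1041]
tcp_rot: [[-0.125, 0.992, 0.0], [0.992, 0.125, 0.0], [0.0, 0.0, -1.0]]
ft_force: [-0.6, -0.3, -0.5]
finger_gap: 0.0315
grasp_force: 40.0
```

Emit:
servo_tool --targets '[0, 0, -0.003, 0, 0, 0, 0, 0, 0, 0, 0, 0]'

```text
clock: 8.15
tool_pos: [0.589, 0.0226, 0.1039]
tcp_rot: [[-0.125, 0.992, 0.001], [0.992, 0.125, -0.0], [-0.0, 0.001, -1.0]]
ft_force: [-2.2, 0.1, 4.9]
finger_gap: 0.0311
grasp_force: 40.0
```

Emit:
servo_tool --targets '[0, 0, -0.003, 0, 0, 0, 0, 0, 0, 0, 0, 0]'

```text
clock: 8.52
tool_pos: [0.5894, 0.0226, 0.1039]
tcp_rot: [[-0.125, 0.992, 0.002], [0.992, 0.125, -0.0], [-0.0, 0.002, -1.0]]
ft_force: [-3.0, -0.4, 8.5]
finger_gap: 0.0311
grasp_force: 40.0
```

Emit:
servo_tool --targets '[0, 0, 0.008, 0, 0, 0, 0, 0, 0.026, 0.002, 0, 0, 0.026, 0.003, 0, 0, 0.026, 0.003, 0, 0, 0.026, 0.003, 0, 0, 0, 0, 0, 0]'

```text
clock: 9.4
tool_pos: [0.6204, 0.026, 0.1046]
tcp_rot: [[-0.125, 0.992, 0.0], [0.992, 0.125, -0.0], [-0.0, 0.0, -1.0]]
ft_force: [0.2, 0.3, -0.7]
finger_gap: 0.0312
grasp_force: 40.0
```

Emit:
servo_tool --targets '[0.012, 0.0015, 0, 0, 0.012, 0.0015, 0, 0, 0.008, 0.001, 0, 0, 0, 0, 0, 0, 0, 0, 0, 0]'

```text
clock: 10.02
tool_pos: [0.6293, 0.0272, 0.1047]
tcp_rot: [[-0.125, 0.992, -0.0], [0.992, 0.125, -0.0], [0.0, -0.0, -1.0]]
ft_force: [-0.4, -0.3, 0.3]
finger_gap: 0.031
grasp_force: 40.0
```

Emit:
servo_tool --targets '[0.005, 0.001, 0, 0, 0, 0, 0, 0, 0, 0, 0, 0]'

```text
clock: 10.4
tool_pos: [0.6309, 0.0275, 0.1047]
tcp_rot: [[-0.125, 0.992, 0.0], [0.992, 0.125, -0.0], [-0.0, 0.0, -1.0]]
ft_force: [0.0, -0.5, -1.4]
finger_gap: 0.031
grasp_force: 40.0
```

Emit:
servo_tool --targets '[0.003, 0, 0, 0, 0, 0, 0, 0, 0, 0, 0, 0]'

```text
clock: 10.78
tool_pos: [0.6318, 0.0274, 0.1047]
tcp_rot: [[-0.125, 0.992, -0.0], [0.992, 0.125, 0.0], [0.0, -0.0, -1.0]]
ft_force: [-1.1, 0.7, -1.4]
finger_gap: 0.0313
grasp_force: 40.0
```

Emit:
servo_tool --targets '[0.003, 0, 0, 0, 0, 0, 0, 0, 0, 0, 0, 0]'

```text
clock: 11.15
tool_pos: [0.6327, 0.0274, 0.1047]
tcp_rot: [[-0.125, 0.992, -0.0], [0.992, 0.125, 0.0], [0.0, -0.0, -1.0]]
ft_force: [-0.0, -0.1, -0.6]
finger_gap: 0.0311
grasp_force: 40.0
```

Emit:
servo_tool --targets '[0.003, 0.001, 0, 0, 0, 0, 0, 0, 0, 0, 0, 0]'

```text
clock: 11.52
tool_pos: [0.6334, 0.0277, 0.1046]
tcp_rot: [[-0.125, 0.992, -0.001], [0.992, 0.125, -0.0], [0.0, -0.001, -1.0]]
ft_force: [-1.2, 0.6, -0.1]
finger_gap: 0.0311
grasp_force: 40.0
```

Emit:
servo_tool --targets '[0.003, 0, 0, 0, 0, 0, 0, 0, 0, 0, 0, 0]'

```text
clock: 11.9
tool_pos: [0.6341, 0.0277, 0.1045]
tcp_rot: [[-0.125, 0.992, -0.001], [0.992, 0.125, -0.0], [0.0, -0.001, -1.0]]
ft_force: [-3.8, 0.0, 0.6]
finger_gap: 0.0311
grasp_force: 40.0
```

Emit:
servo_tool --targets '[0.003, 0.001, 0, 0, 0, 0, 0, 0, 0, 0, 0, 0]'

```text
clock: 12.28
tool_pos: [0.6347, 0.028, 0.1045]
tcp_rot: [[-0.125, 0.992, -0.002], [0.992, 0.125, -0.0], [0.0, -0.002, -1.0]]
ft_force: [-4.7, -0.7, 2.7]
finger_gap: 0.031
grasp_force: 40.0
```

Emit:
servo_tool --targets '[-0.009, -0.001, 0, 0, 0, 0, 0, 0, 0, 0, 0.005, 0, 0, 0, 0, 0, 0, 0, 0, 0]'

```text
clock: 12.9
tool_pos: [0.6331, 0.0278, 0.1064]
tcp_rot: [[-0.125, 0.992, 0.001], [0.992, 0.125, 0.0], [-0.0, 0.001, -1.0]]
ft_force: [-0.5, 0.1, -0.5]
finger_gap: 0.0313
grasp_force: 40.0
```

Emit:
servo_tool --targets '[0, 0, 0.007, 0, 0, 0, 0, 0, 0, 0, 0, 0]'

```text
clock: 13.28
tool_pos: [0.6328, 0.0278, 0.1084]
tcp_rot: [[-0.125, 0.992, 0.0], [0.992, 0.125, 0.0], [-0.0, 0.0, -1.0]]
ft_force: [-0.3, -1.0, -0.8]
finger_gap: 0.0317
grasp_force: 40.0
```

Emit:
servo_tool --targets '[0, 0, 0.006, 0, 0, 0, 0, 0, 0, 0, 0, 0]'

```text
clock: 13.65
tool_pos: [0.6327, 0.0278, 0.1101]
tcp_rot: [[-0.125, 0.992, 0.0], [0.992, 0.125, 0.0], [0.0, 0.0, -1.0]]
ft_force: [-0.5, 0.5, -1.5]
finger_gap: 0.0313
grasp_force: 40.0
```

Lifted 6 mm with no contact yet.

Emit:
servo_tool --targets '[0, 0, 0.005, 0, 0, 0, 0, 0, 0, 0, 0, 0]'

```text
clock: 14.02
tool_pos: [0.6327, 0.0277, 0.1116]
tcp_rot: [[-0.125, 0.992, -0.0], [0.992, 0.125, -0.0], [-0.0, -0.0, -1.0]]
ft_force: [-0.4, -0.2, -1.4]
finger_gap: 0.0309
grasp_force: 40.0
```

Emit:
servo_tool --targets '[0, 0, 0.005, 0, 0, 0, 0, 0, 0, 0, 0, 0]'

```text
clock: 14.4
tool_pos: [0.6327, 0.0278, 0.1131]
tcp_rot: [[-0.125, 0.992, 0.0], [0.992, 0.125, -0.0], [-0.0, 0.0, -1.0]]
ft_force: [0.3, -0.6, -1.0]
finger_gap: 0.0309
grasp_force: 40.0
```

Emit:
servo_tool --targets '[0, 0, 0.003, 0, 0, 0, 0, 0, 0, 0, 0, 0]'

```text
clock: 14.78
tool_pos: [0.6327, 0.0277, 0.1139]
tcp_rot: [[-0.125, 0.992, -0.0], [0.992, 0.125, 0.0], [0.0, -0.0, -1.0]]
ft_force: [-0.4, 0.2, -0.9]
finger_gap: 0.031
grasp_force: 40.0
```

Emit:
servo_tool --targets '[0, 0, 0.004, 0, 0, 0, 0, 0, 0, 0, 0, 0]'

```text
clock: 15.15
tool_pos: [0.6325, 0.0278, 0.1148]
tcp_rot: [[-0.125, 0.992, -0.001], [0.992, 0.125, 0.0], [0.0, -0.001, -1.0]]
ft_force: [0.2, -0.6, -3.6]
finger_gap: 0.0313
grasp_force: 40.0
```

Emit:
servo_tool --targets '[0, 0, 0.004, 0, 0, 0, 0, 0, 0, 0, 0, 0]'

```text
clock: 15.52
tool_pos: [0.6323, 0.0278, 0.1157]
tcp_rot: [[-0.125, 0.992, -0.001], [0.992, 0.125, 0.0], [0.0, -0.001, -1.0]]
ft_force: [0.0, -0.4, -5.5]
finger_gap: 0.0311
grasp_force: 40.0
```

Emit:
servo_tool --targets '[0, 0, 0.003, 0, 0, 0, 0, 0, 0, 0, 0, 0]'

```text
clock: 15.9
tool_pos: [0.6322, 0.0278, 0.1165]
tcp_rot: [[-0.125, 0.992, -0.001], [0.992, 0.125, 0.0], [0.0, -0.001, -1.0]]
ft_force: [0.1, 0.4, -9.0]
finger_gap: 0.0312
grasp_force: 40.0
```

Emit:
servo_tool --targets '[0, 0, 0.003, 0, 0, 0, 0, 0]'

```text
clock: 16.15
tool_pos: [0.6321, 0.0278, 0.1172]
tcp_rot: [[-0.125, 0.992, -0.002], [0.992, 0.125, 0.0], [0.0, -0.002, -1.0]]
ft_force: [0.4, -0.3, -13.0]
finger_gap: 0.0311
grasp_force: 40.0
```

Emit:
servo_tool --targets '[0, 0, 0, 0]'

```text
clock: 16.27
tool_pos: [0.6321, 0.0278, 0.1173]
tcp_rot: [[-0.125, 0.992, -0.001], [0.992, 0.125, 0.0], [0.0, -0.001, -1.0]]
ft_force: [0.2, 0.7, -13.4]
finger_gap: 0.0314
grasp_force: 40.0
```

Emit:
servo_tool --targets '[0, 0, 0, 0]'

```text
clock: 16.4
tool_pos: [0.6322, 0.0278, 0.1174]
tcp_rot: [[-0.125, 0.992, -0.001], [0.992, 0.125, 0.0], [0.0, -0.001, -1.0]]
ft_force: [0.4, -0.1, -14.5]
finger_gap: 0.0313
grasp_force: 40.0
```

Emit:
servo_tool --targets '[0, 0, 0, 0]'

```text
clock: 16.52
tool_pos: [0.6322, 0.0278, 0.1176]
tcp_rot: [[-0.125, 0.992, -0.001], [0.992, 0.125, 0.0], [0.0, -0.001, -1.0]]
ft_force: [-0.3, -0.4, -15.2]
finger_gap: 0.0311
grasp_force: 40.0
```

Emit:
servo_tool --targets '[0, 0, -0.002, 0, 0, 0, 0, 0]'

```text
clock: 16.77
tool_pos: [0.6324, 0.0278, 0.1174]
tcp_rot: [[-0.125, 0.992, -0.001], [0.992, 0.125, 0.0], [0.0, -0.001, -1.0]]
ft_force: [-1.4, 0.8, -14.6]
finger_gap: 0.0312
grasp_force: 40.0
```

Emit:
servo_tool --targets '[0, 0, 0, 0, 0, 0, 0, 0]'

```text
clock: 17.02
tool_pos: [0.6325, 0.0278, 0.1174]
tcp_rot: [[-0.125, 0.992, -0.001], [0.992, 0.125, -0.0], [0.0, -0.001, -1.0]]
ft_force: [-1.4, -0.2, -13.9]
finger_gap: 0.0313
grasp_force: 40.0
```

Emit:
servo_tool --targets '[0, 0, 0, 0, 0, 0, 0, 0]'

```text
clock: 17.27
tool_pos: [0.6326, 0.0278, 0.1174]
tcp_rot: [[-0.125, 0.992, -0.0], [0.992, 0.125, 0.0], [0.0, -0.0, -1.0]]
ft_force: [-0.7, 0.1, -14.5]
finger_gap: 0.0312
grasp_force: 40.0
```

Emit:
servo_tool --targets '[0, 0, -0.001, 0, 0, 0, 0, 0, 0, 0, 0, 0, 0, 0, 0, 0]'

```text
clock: 17.77
tool_pos: [0.6327, 0.0277, 0.1173]
tcp_rot: [[-0.125, 0.992, -0.0], [0.992, 0.125, 0.0], [0.0, -0.0, -1.0]]
ft_force: [-1.3, 0.7, -14.3]
finger_gap: 0.0314
grasp_force: 40.0
```

Emit:
servo_tool --targets '[0, 0, 0, 0, 0, 0, 0, 0, 0, 0, 0, 0, 0, 0, 0, 0]'

```text
clock: 18.27
tool_pos: [0.6327, 0.0277, 0.1173]
tcp_rot: [[-0.125, 0.992, -0.0], [0.992, 0.125, -0.0], [-0.0, -0.0, -1.0]]
ft_force: [-2.3, 0.7, -13.8]
finger_gap: 0.0308
grasp_force: 40.0
```

Emit:
servo_tool --targets '[0, 0, 0, 0, 0, 0, 0, 0, 0, 0, 0, 0, 0, 0, 0, 0]'

```text
clock: 18.77
tool_pos: [0.6327, 0.0277, 0.1173]
tcp_rot: [[-0.125, 0.992, 0.0], [0.992, 0.125, 0.0], [0.0, 0.0, -1.0]]
ft_force: [-0.9, -0.1, -13.7]
finger_gap: 0.0313
grasp_force: 40.0
```

Emit:
servo_tool --targets '[0, 0, 0, 0, 0, 0, 0, 0, 0, 0, 0, 0, 0, 0, 0, 0]'

```text
clock: 19.27
tool_pos: [0.6327, 0.0278, 0.1173]
tcp_rot: [[-0.125, 0.992, -0.0], [0.992, 0.125, 0.0], [0.0, 0.0, -1.0]]
ft_force: [-1.2, 0.4, -13.3]
finger_gap: 0.031
grasp_force: 40.0
```

Emit:
servo_tool --targets '[0, 0, 0, 0, 0, 0, 0, 0, 0, 0, 0, 0, 0, 0, 0, 0]'

```text
clock: 19.77
tool_pos: [0.6327, 0.0278, 0.1172]
tcp_rot: [[-0.125, 0.992, -0.0], [0.992, 0.125, 0.0], [0.0, -0.0, -1.0]]
ft_force: [-0.8, 0.1, -12.8]
finger_gap: 0.0312
grasp_force: 40.0
```

Emit:
servo_tool --targets '[0, 0, -0.012, 0, 0, 0, -0.012, 0, 0, 0, -0.012, 0, 0, 0, -0.006, 0, 0, 0, 0, 0, 0, 0, 0, 0]'

```text
clock: 20.52
tool_pos: [0.6333, 0.0278, 0.1051]
tcp_rot: [[-0.125, 0.992, 0.002], [0.992, 0.125, 0.0], [-0.0, 0.002, -1.0]]
ft_force: [-1.2, -0.1, -0.4]
finger_gap: 0.0311
grasp_force: 40.0
```

Emit:
servo_tool --targets '[0.002, 0, -0.003, 0, 0, 0, 0, 0, 0, 0, 0, 0]'

```text
clock: 20.9
tool_pos: [0.6335, 0.0277, 0.104]
tcp_rot: [[-0.125, 0.992, 0.001], [0.992, 0.125, -0.0], [-0.0, 0.001, -1.0]]
ft_force: [-2.3, 0.2, 1.7]
finger_gap: 0.0313
grasp_force: 40.0
```

Emit:
servo_tool --targets '[0, 0, 0, 0, 0, 0, 0, 0, 0, 0, 0, 0, 0, 0, 0, 0, 0, 0, 0, 0]' --gripper 70

```text
clock: 21.52
tool_pos: [0.6333, 0.0278, 0.1037]
tcp_rot: [[-0.125, 0.992, 0.0], [0.992, 0.125, -0.0], [-0.0, 0.0, -1.0]]
ft_force: [0.1, 0.7, -0.2]
finger_gap: 0.0664
grasp_force: 0.0
```

Emit:
servo_tool --targets '[0, 0, 0.08, 0, 0, 0, 0.12, 0, 0, 0, 0.15, 0, 0, 0, 0.15, 0, -0.15, -0.15, 0, 0, -0.15, -0.15, 0, 0, -0.15, -0.15, 0, 0, 0, 0, 0, 0, 0, 0, 0, 0, 0, 0, 0, 0]'

```text
clock: 22.78
tool_pos: [0.5015, -0.1041, 0.2538]
tcp_rot: [[-0.126, 0.992, 0.0], [0.992, 0.126, 0.0], [0.0, 0.0, -1.0]]
ft_force: [-0.6, -0.3, 0.1]
finger_gap: 0.0667
grasp_force: 0.0
```

Run:
```python
from h import *
t=snap('top','t6.png');sd=snap('side','s6.png')
a=cv2.resize(t[0][100:200,170:290],(432,360),interpolation=2)
b=cv2.resize(sd[0][170:260,165:260],(368,360),interpolation=2)[:, :368]
cv2.imwrite('pics/c6.png',np.hstack([a,b])[:,:,::-1])
```

```text
(no output)
```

View pics/c6.png

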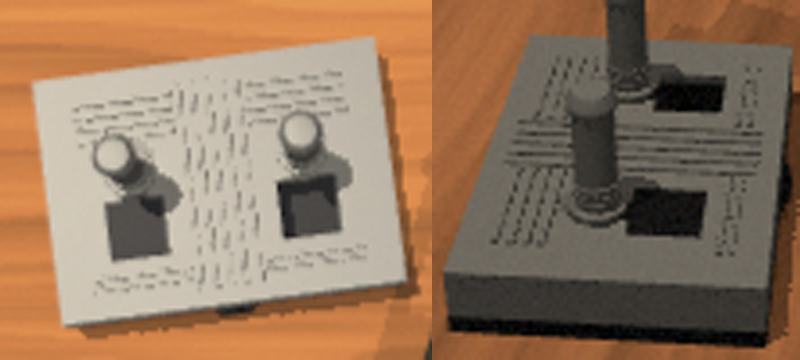

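The pictures show the loose post upright in its slot and level with the fitted neighbour. The caps are at crop pixels (301,135) and (115,157), about 137–140 mm apart along tray y. The arm is clear, so I'm handing in.

```bash
python3 -c "
from cell import manip
print(manip.close_job())"
```

```text
the job is handed in; nothing more can be done
None
```

The post is slid fully home and standing upright; the catch held a pull of about 12–13 N (peak about 14 N) for over 2 s, the post was lowered and let go, and the job was handed in at about 23 s (no verdict was returned).

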